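# Knock the stop dog flush and slide the heat sink back to the fence

## Robot

A 6-joint arm with a two-finger parallel gripper is mounted at the origin on a cart in front of the work surface, level with it; the furniture and walls round the work are solid. World frame = base frame: x ahead of the robot, y to its left, z up, the work surface at z = 0. Lengths are in m, angles in rad, forces in N, time in s.
With the tool pointing down it reaches from about 0.35 to 0.775 m from the base axis. Payload 7.3 kg.
Tool frame: the origin (TCP) lies at the centre of the arm's flange, where the gripper is bolted on; the fingertips stand 178 mm ahead of it and the grasp point (between the pads) lies 159 mm ahead of it; z points along the fingers, y is the line along which they close (so a half turn about z gives the same grasp; the last joint's range is limited). The gripper opens to 92 mm and grips with 3 to 60 N. Pads are 19 mm wide; open, the fingers measure 130 mm over their backs; the gripper's body (75 mm by 190 mm) begins 47 mm behind the grasp point.
Start: joints at [-1.368, 0.342, 1.524, -0, 1.275, -0.146], TCP at [0.179, -0.493, 0.405] pointing down, gripper open.
Joint ranges: [-2.53, 2.53], [-0.77, 2.02], [0.04, 2.7], [-1, 4.14], [0.28, 2.66], [-3.11, 3.11]. Speed limits (rad/s): [2.57, 2.57, 3.14, 3.14, 3.14, 3.14].

## Interface

Orientations are given as [roll, pitch, yaw] about the fixed x, y, z axes, in that order (R = Rz(yaw) Ry(pitch) Rx(roll)).
In Python, from cell import robot gives the robot as it stands.
- The arm moves only by the shell command python3 drive.py 'ROWS' [OPENING] [FORCE]. ROWS is a JSON list of rows, 1 to 8 of them, each written [[dx, dy, dz], [rx, ry, rz]]: dx, dy, dz in units of 5 mm, then a rotation vector rx, ry, rz in rad; each row shifts and turns the commanded pose from where the row before left it, along the tool's axes as they then stand; what a row does not reach is not made up. A row lasts 1/12 s, in which the tool goes at most 0.0417 m and 0.125 rad, less where a joint would pass 70% of its speed; a pose out of reach is approached as far as the arm can. OPENING is the finger opening in m, set as the command begins (- or left out keeps the last). The fingers move at their own pace and stop on an object; FORCE is the grip in N (left out, the last holds). Time passes only in rows, so rows that do not move let the fingers close. It prints the time, the measured TCP pose, the force, the opening and the grip force at its end. Input that does not fit is refused with a message, and nothing moves.
- robot.observe(): the state, without advancing time (a new reading comes with each control period).
- robot.read_camera(name): name is "side" or "top" or "wrist"; returns a dict with "image" (400x640x3 uint8, red, green, blue), "fx", "fy", "cx", "cy" (pixels), "pose" (4x4, takes a point from camera to world coordinates). Camera axes: x right, y down, z forward; pixel columns grow to the right and rows downward; lengths in m; the calibration is good to about 2 mm. A picture is of the moment at which its call begins. There is no depth.
- robot.hand_in(): hands the job in; it is judged then, once.
The state is a dict: "time": time; "qpos": joint angles; "qvel": joint speeds; "joint_efforts": joint torques, N m; "tool_pos": TCP position; "tool_rot": TCP orientation; "contact_force": force on the tool from outside, world axes, zero at the start; "torque": the same for the moment, N m; "opening": finger opening in m; "grip_force": force on a finger pad.
Only numpy, scipy, OpenCV 4.12 (cv2) and the standard library are available. Lean on these libraries where they do the work, as an engineer would, in place of code of your own. Each camera call takes 0.05 s, during which the arm holds its last target. There are 200 camera calls.

## Task

The heat sink on the drilling fixture has to go back against the rear fence for its next holes, but the sprung steel stop dog stands in the way. Knock the dog down flush with the fixture plate with brisk blows of the brass mallet, never pushing it with the gripper itself; then slide the heat sink along its two rails, without lifting it off them, over the sunk dog until it sits squarely against the fence. Leave the mallet lying on the bench and do not shift the multimeter, the round tin or the calliper.

Things in the scene. Friction and masses are not known exactly. Their poses are not given: they have to be found in the camera images.
- fixture: Drilling fixture bolted to the bench: aluminium plate 240 x 100 mm, top 48 mm above the bench, with three 20 mm holes on its centre line (the rear one holds the dog) and a blue fence across its rear end. Origin on the bench under the plate (x = -118 to +122, y = -50 to +50 mm; bolt feet 8 mm high reach y = +-68 mm); +x points to the fence, z up. It cannot move.
- fence_foot (a point): Middle of the fence's front face at the height of the rail tops: fixture x = +100, y = 0, z = 52 mm. The fence is 100 mm wide, its top 26 mm above this point. Two steel rails, 4 mm high and 8 mm wide, lie on the plate along the fixture's x at y = -36 and +36 mm, from x = -112 mm to the fence; the gap between them is 64 mm.
- dog (a joint): Dark steel stop dog, a round pin 20 mm thick standing upright in the plate's rear hole at fixture x = +45, y = 0 mm. Value in m: 0 when its top is 20 mm above the plate, growing as it is driven down; 0.020 is exactly flush, 0.021 the bottom stop. A spring in its bore grips it with about 13 N of friction wherever it is left; it does not spring back up.
- dog_top (a point): Centre of the dog's flat top, where the mallet should land.
- dog_hole (a point): Centre of the dog's hole at the height of the plate's top; the dog is flush when dog_top is at this height.
- heat_sink: Black finned heat sink, 80 (x) x 100 (y) x 34 (z) mm, 0.4 kg, lying fins up on the two rails, on the robot's side of the dog. Origin at the centre of its underside, z up, +x towards the fence. The fins run along y; its two faces across x are outer fins of full height. Against the fence its origin is at fixture x = +60 mm and it covers the dog.
- heat_sink_push (a point): Middle of the heat sink's face on the robot's side, 18 mm above its underside.
- mallet: Straight mallet, 178 mm long, 0.55 kg, on the bench right of the fixture: eight-sided brass head 42 mm across flats, 50 mm long, and round wooden handle 24 mm thick on the same axis. Origin at the head's centre; +x along the axis to the handle (handle x = 33 to 153 mm). It lies level on one flat of the head (axis 21 mm above the bench) and strikes with that flat side. It balances within the head.
- mallet_grip (a point): Point on the mallet's axis in the handle, 72 mm from the head's centre, a good place to hold it.
- meter: Bystander: yellow and black multimeter, 142 x 74 x 42 mm, left of the fixture; leave it alone. Origin at the centre of its underside.
- tin: Bystander: black round tin with brass wool, 64 mm across, 33 mm high, behind the fixture; leave it alone. Origin at the centre of its underside.
- calliper: Bystander: steel calliper, 50 x 180 x 6 mm, lying near the front edge of the bench; leave it alone. Origin at the centre of its underside.

How it is judged:
On the way, in this order (a step that is already met when the one before it is completed fails the run):
1. the mallet strikes the dog, which jumps down faster than 0.06 m/s under it (contact force between mallet and dog above 2 N and velocity of joint dog above 0.06 m/s).
2. the dog is flush with the plate (within 2 mm) while the heat sink is still clear of the fence (value of joint dog above 0.018 m and x of heat_sink in the frame of fixture below 0.05 m), for 0.2 s.
3. the heat sink has been slid up to the fence (x of heat_sink in the frame of fixture above 0.057 m), for 0.2 s.
At the end, for the whole second after the job is handed in: The dog's top is no more than 2 mm above the plate; the heat sink lies flat on its two rails with its rear face within 3 mm of the fence, square to it within 0.05 rad and within 20 mm of the centre line; the mallet lies level on the bench; everything is at rest (value of joint dog above 0.018 m and x of heat_sink in the frame of fixture above 0.057 m and y of heat_sink in the frame of fixture between -0.02 and 0.02 m and z of heat_sink in the frame of fixture below 0.055 m and angle between the x axis of heat_sink and the x axis of fixture, either way round below 0.05 rad and angle between heat_sink's own z axis and vertical below 0.04 rad and linear speed of heat_sink below 0.01 m/s and height (world z) of mallet between 0 and 0.03 m and angle between mallet's own x axis and vertical between 1.4 and 1.75 rad and linear speed of mallet below 0.02 m/s); the robot touches nothing.
It fails at once if the gripper or the arm pushes the dog itself (contact force between any of the fingers, the arm and dog above 2 N).
It fails at once if the heat sink is lifted more than 8 mm off its rails or tipped (z of heat_sink in the frame of fixture above 0.06 m or z of heat_sink in the frame of fixture below 0.045 m or angle between heat_sink's own z axis and vertical above 0.2 rad).
It fails at once if the multimeter, the tin or the calliper is shifted more than 30 mm (distance of any of meter, tin, calliper from where it was at the start of the episode above 0.03 m).
It also fails if it takes over 45 s, if anything falls off the work surface, if the arm or the gripper's body presses on something with over 40 N, if the wrist force passes 120 N, or if a joint passes its speed limit or range.

## Working session

There is one attempt and no reset: what is moved stays moved. The work goes in short steps, Python scripts to look and compute and a shell command to move; the robot and the scene stay as the last step left them, time stands still between calls to the robot, and variables do not carry over. Pictures are saved under pics/ and viewed, at most 10 in all, crops included, and the job is handed in when it is done.

```bash
ls; mkdir -p pics
python3 - <<'E'
from cell import robot
import cv2, numpy as np
for n in ["top","side"]:
    c=robot.read_camera(n); cv2.imwrite(f"pics/{n}0.png",c["image"][:,:,::-1])
    print(n,c["fx"],c["fy"],c["cx"],c["cy"],np.round(c["pose"],4).tolist())
s=robot.observe(); print(s)
E
```

```text
cell.py
drive.py
pics
top 398.6250030967113 398.6250030967113 323.67866701706396 192.55265757750456 [[-0.0116, -0.9958, 0.0911, 0.5209], [-0.9999, 0.0115, -0.0022, -0.0545], [0.0011, -0.0911, -0.9958, 0.9075], [0.0, 0.0, 0.0, 1.0]]
side 432.92689968946485 432.92689968946485 320.5595600959147 196.5750843202855 [[0.997, -0.0435, 0.0636, 0.5185], [-0.0766, -0.6436, 0.7615, -0.6925], [0.0078, -0.7642, -0.645, 0.6262], [0.0, 0.0, 0.0, 1.0]]
{'time': 0.1, 'qpos': array([-1.36800642e+00,  3.42643700e-01,  1.52489778e+00, -4.35739903e-05,
        1.27543127e+00, -1.45978157e-01]), 'qvel': array([ 1.09721204e-03, -2.54495131e-03, -3.70649079e-03, -3.26546726e-04,
       -4.52986676e-04, -4.24973896e-06]), 'joint_efforts': array([ 1.51098975e-03, -4.32004559e+01, -2.44694638e+01,  7.19193695e-02,
        5.25570440e-02, -5.85869043e-05]), 'tool_pos': array([ 0.17941537, -0.49326374,  0.40412743]), 'tool_rot': array([-3.14022117e+00, -1.59522816e-04,  3.48780668e-01]), 'contact_force': array([ 1.09262089, -0.02610591, -0.52361185]), 'torque': array([ 0.02431565, -0.01391747, -0.02248857]), 'grip_force': 0.0, 'opening': 0.091631110002629}
```
View pics/top0.png

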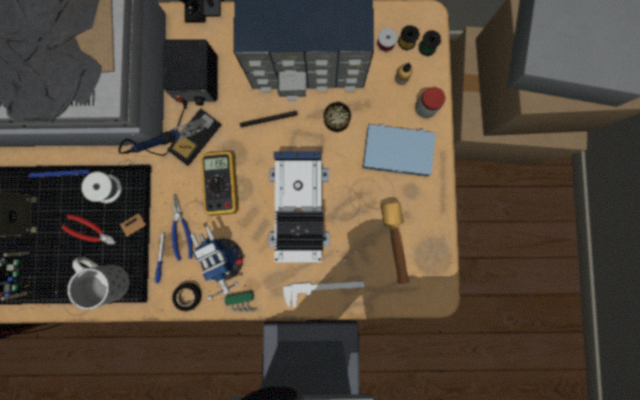

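View pics/side0.png

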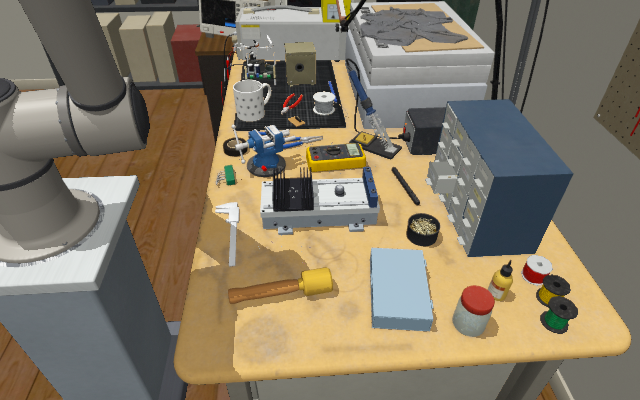

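The top view shows the fixture at about (299,205), the dog at (298,186) and the mallet head at (392,213), with its handle end at (403,282). I'll enlarge both views for accuracy.

Run:
```python
import cv2
a=cv2.imread("pics/top0.png")[142:292,262:422]; cv2.imwrite("pics/top0c.png",cv2.resize(a,None,fx=4,fy=4,interpolation=cv2.INTER_CUBIC))
a=cv2.imread("pics/side0.png")[160:310,220:400]; cv2.imwrite("pics/side0c.png",cv2.resize(a,None,fx=4,fy=4,interpolation=cv2.INTER_CUBIC))
```

View pics/top0c.png

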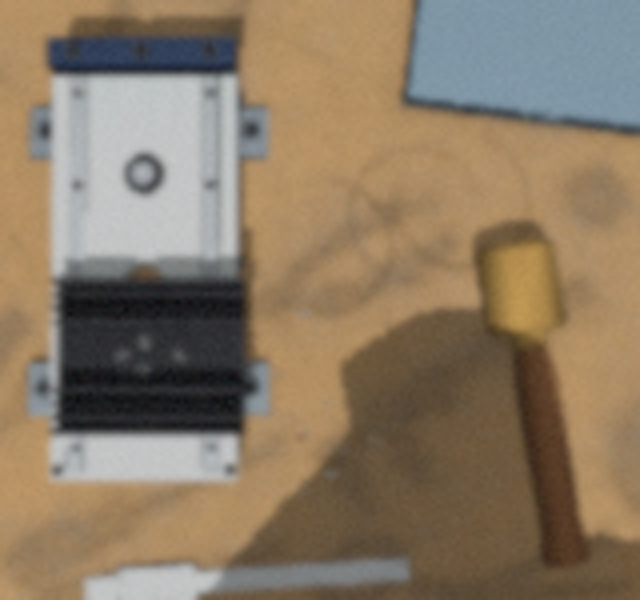

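View pics/side0c.png

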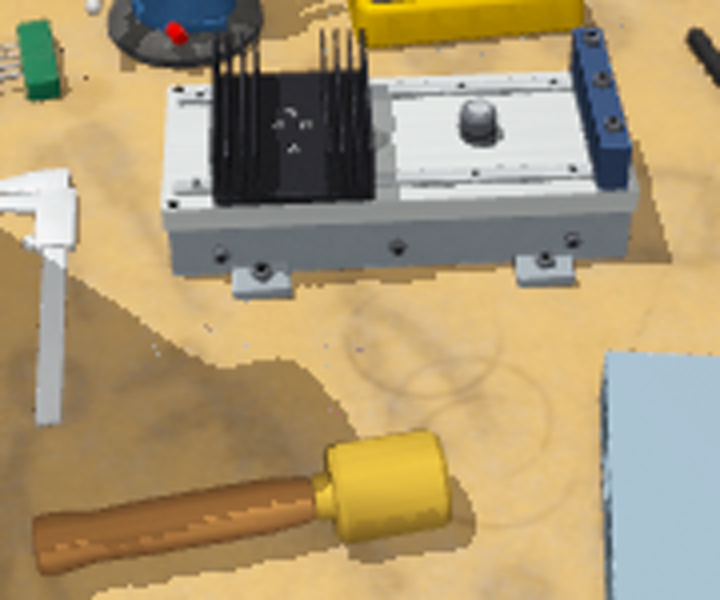

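```bash
cat > h.py <<'E'
import numpy as np
C={"top":(398.625,323.6787,192.5527,np.array([[-0.0116,-0.9958,0.0911,0.5209],[-0.9999,0.0115,-0.0022,-0.0545],[0.0011,-0.0911,-0.9958,0.9075]])),
"side":(432.927,320.5596,196.5751,np.array([[0.997,-0.0435,0.0636,0.5185],[-0.0766,-0.6436,0.7615,-0.6925],[0.0078,-0.7642,-0.645,0.6262]]))}
O={"top":(262,142),"side":(220,160)}
def px(n,u,v,z,crop=True):
    if crop: u,v=(u+.5)/4-.5+O[n][0],(v+.5)/4-.5+O[n][1]
    f,cx,cy,P=C[n]; d=P[:,:3]@[(u-cx)/f,(v-cy)/f,1]
    return (P[:,3]+d*(z-P[2,3])/d[2]).round(4)
E
python3 - <<'E'
from h import px
for l,n,u,v,z in [("frontL","top",50,481,.048),("frontR","top",238,481,.048),("dogtop","top",144,172,.068),("fenceL top front","top",50,72,.078),("fenceR","top",238,72,.078),
("fence top rearL","top",50,38,.078),("rearR","top",238,38,.078),
("headfar","top",515,243,.021),("headnear","top",526,328,.021),("hend","top",565,558,.021),("neck","top",530,345,.021),
("dogtop","side",478,108,.068),("sinkfront","top",150,430,.086),("sinkrear","top",152,281,.086),
("plate front R","side",163,207,.048),("plate frontL","side",168,88,.048),("plate rearR","side",632,208,.048),
("hend","side",38,545,.021),("headfar","side",441,484,.021),("headnear","side",333,496,.021)]:
    print(l,n,px(n,u,v,z))
E
```

```text
frontL top [0.4524 0.0509 0.048 ]
frontR top [ 0.4512 -0.0492  0.048 ]
dogtop top [ 0.6152 -0.0014  0.068 ]
fenceL top front top [0.6676 0.0472 0.078 ]
fenceR top [ 0.6665 -0.0518  0.078 ]
fence top rearL top [0.6857 0.0472 0.078 ]
rearR top [ 0.6846 -0.052   0.078 ]
headfar top [ 0.5783 -0.2048  0.021 ]
headnear top [ 0.531  -0.2097  0.021 ]
hend top [ 0.4053 -0.2276  0.021 ]
neck top [ 0.5216 -0.2116  0.021 ]
dogtop side [ 0.6141 -0.0044  0.068 ]
sinkfront top [ 0.4806 -0.0048  0.086 ]
sinkrear top [ 0.5567 -0.0063  0.086 ]
plate front R side [ 0.4527 -0.0473  0.048 ]
plate frontL side [0.4526 0.0485 0.048 ]
plate rearR side [ 0.6854 -0.0639  0.048 ]
hend side [ 0.4029 -0.2286  0.021 ]
headfar side [ 0.577  -0.2081  0.021 ]
headnear side [ 0.5292 -0.2113  0.021 ]
```

Both views agree to about 2 mm:
- **Fixture:** origin near (0.570, -0.001), yaw about -0.012. The dog is at (0.615, -0.002).
- **Mallet:** grip point at (0.483, -0.218), axis yaw 0.124.
- **Plan:** strike with the handle towards -y, so the gripper stays outside the plate.

```bash
cat >> h.py <<'E'
from scipy.spatial.transform import Rotation as Ro
def delta(p,yaw):
    "rotation first (tool rotvec), then translation in the turned tool axes"
    from cell import robot
    s=robot.observe(); R0=Ro.from_euler("xyz",s["tool_rot"]); R1=Ro.from_euler("xyz",[np.pi,0,yaw])
    print("t",s["time"],"rot",(R0.inv()*R1).as_rotvec().round(4),"trans",R1.inv().apply(np.array(p)-s["tool_pos"]).round(4))
E
python3 -c "
from h import *
delta([.483,-.2183,.404],.124);delta([.483,-.2183,.183],.124)"
```

```text
t 0.1 rot [-0.0014 -0.      0.2248] trans [ 3.353e-01 -2.353e-01  1.000e-04]
t 0.1 rot [-0.0014 -0.      0.2248] trans [ 0.3353 -0.2353  0.2211]
```

The rows are not in the units I measure in: shifts go in units of 5 mm. I convert before sending: 0.03 m is 6, -0.021 m is -4.2.

```bash
python3 drive.py '[[[0, 0, 0], [0, 0, 0.112]], [[0, 0, 0], [0, 0, 0.112]], [[6, -4.2, 0], [0, 0, 0]], [[6, -4.2, 0], [0, 0, 0]], [[6, -4.2, 0], [0, 0, 0]], [[6, -4.2, 0], [0, 0, 0]], [[6, -4.2, 0], [0, 0, 0]], [[6, -4.2, 0], [0, 0, 0]]]' 0.09
python3 drive.py '[[[6, -4.2, 0], [0, 0, 0]], [[6, -4.2, 0], [0, 0, 0]], [[6, -4.2, 2], [0, 0, 0]], [[6, -4.2, 4], [0, 0, 0]], [[6, -4.2, 6], [0, 0, 0]], [[0, 0, 6], [0, 0, 0]], [[0, 0, 6], [0, 0, 0]], [[0, 0, 0], [0, 0, 0]]]'
python3 -c "
from h import *
delta([.483,-.2183,.183],.124)"
```

```text
time: 0.77
tool_pos: [0.3433, -0.3445, 0.4045]
tool_rot: [-3.141, 0.0, 0.124]
contact_force: [0.4, -0.8, 0.5]
opening: 0.0901
grip_force: 0.0
time: 1.43
tool_pos: [0.4736, -0.2244, 0.2828]
tool_rot: [-3.134, 0.009, 0.126]
contact_force: [-1.3, -0.0, -0.4]
opening: 0.0898
grip_force: 0.0
t 1.4333 rot [-0.0072  0.0086  0.0023] trans [ 0.0101 -0.0049  0.0998]
```

```bash
python3 drive.py '[[[1, -0.4, 6], [0, 0, 0]], [[1, -0.6, 6], [0, 0, 0]], [[0, 0, 4], [0, 0, 0]], [[0, 0, 2], [0, 0, 0]], [[0, 0, 0], [0, 0, 0]], [[0, 0, 0], [0, 0, 0]]]'
python3 - <<'E'
from h import *
import cv2
from cell import robot
delta([.483,-.2183,.183],.124)
c=robot.read_camera("side"); cv2.imwrite("pics/s1.png",cv2.resize(c["image"][150:340,180:420,::-1],None,fx=3,fy=3))
E
```

```text
time: 1.93
tool_pos: [0.4844, -0.2205, 0.1993]
tool_rot: [3.141, -0.001, 0.124]
contact_force: [0.7, 0.1, 1.0]
opening: 0.0899
grip_force: 0.0
t 1.9333 rot [ 0.0006 -0.0006  0.0002] trans [-0.0011 -0.0023  0.0163]
```

View pics/s1.png

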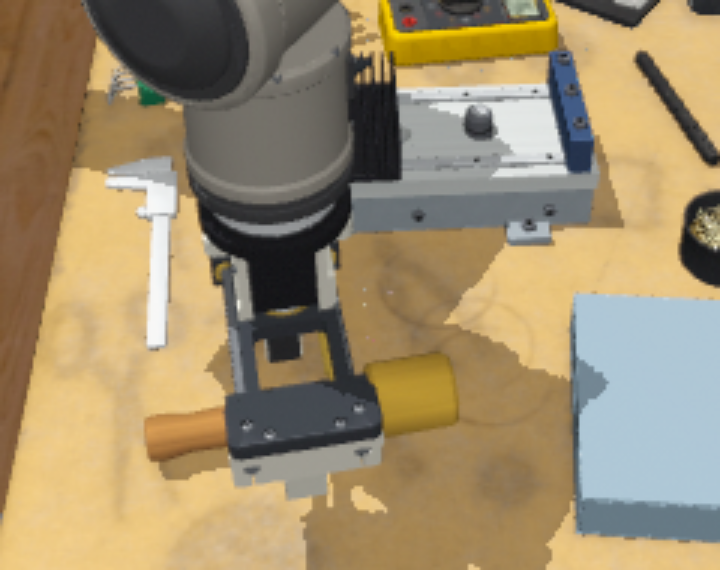

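The fingers straddle the handle (handle end near (150,435), head near (410,395)). Next I descend and grip.

```bash
python3 drive.py '[[[-0.2, -0.4, 1.8], [0, 0, 0]], [[0, 0, 1.6], [0, 0, 0]], [[0, 0, 0], [0, 0, 0]]]'
python3 drive.py '[[[0, 0, 0], [0, 0, 0]], [[0, 0, 0], [0, 0, 0]], [[0, 0, 0], [0, 0, 0]], [[0, 0, 0], [0, 0, 0]], [[0, 0, 0], [0, 0, 0]], [[0, 0, 0], [0, 0, 0]], [[0, 0, 0], [0, 0, 0]], [[0, 0, 0], [0, 0, 0]]]' 0 60
```

```text
time: 2.23
tool_pos: [0.4824, -0.2178, 0.1805]
tool_rot: [-3.141, 0.001, 0.125]
contact_force: [-0.2, 0.3, -0.3]
opening: 0.0898
grip_force: 0.0
time: 2.9
tool_pos: [0.4829, -0.218, 0.1814]
tool_rot: [3.141, -0.0, 0.125]
contact_force: [0.6, -0.7, 0.7]
opening: 0.0413
grip_force: 0.0
```

```bash
python3 drive.py '[[[0, 0, 0], [0, 0, 0]], [[0, 0, 0], [0, 0, 0]], [[0, 0, 0], [0, 0, 0]], [[0, 0, 0], [0, 0, 0]], [[0, 0, 0], [0, 0, 0]], [[0, 0, 0], [0, 0, 0]]]' 0 60
python3 drive.py '[[[0, 0, -2], [0, 0, 0]], [[0, 0, -4], [0, 0, 0]], [[0, 0, -6], [0, 0, 0]], [[0, 0, -6], [0, 0, 0]], [[0, 0, -6], [0, 0, 0]], [[0, 0, 0], [0, 0, 0]], [[0, 0, 0], [0, 0, 0]]]'
python3 -c "
from h import *
delta([.615,-.0745,.30],1.5588)"
```

```text
time: 3.4
tool_pos: [0.4828, -0.2178, 0.1813]
tool_rot: [-3.141, 0.0, 0.125]
contact_force: [-0.7, 1.3, 1.5]
opening: 0.0226
grip_force: 59.7
time: 3.98
tool_pos: [0.4829, -0.2182, 0.3027]
tool_rot: [3.139, -0.002, 0.125]
contact_force: [-1.2, 0.3, -6.0]
opening: 0.0226
grip_force: 59.7
t 3.9833 rot [ 3.500e-03 -2.000e-04 -1.434e+00] trans [0.1452 0.1304 0.0027]
```

```bash
python3 drive.py '[[[0, 0, 0], [0, 0, -0.06]], [[0, 0, 0], [0, 0, -0.12]], [[0, 0, 0], [0, 0, -0.12]], [[0, 0, 0], [0, 0, -0.12]], [[0, 0, 0], [0, 0, -0.12]], [[0, 0, 0], [0, 0, -0.12]], [[0, 0, 0], [0, 0, -0.12]], [[0, 0, 0], [0, 0, -0.12]]]'
python3 drive.py '[[[0, 0, 0], [0, 0, -0.12]], [[0, 0, 0], [0, 0, -0.12]], [[0, 0, 0], [0, 0, -0.12]], [[0, 0, 0], [0, 0, -0.12]], [[0, 0, 0], [0, 0, -0.06]], [[0, 0, 0], [0, 0, 0]], [[0, 0, 0], [0, 0, 0]]]'
python3 - <<'E'
from h import *
import cv2
from cell import robot
delta([.615,-.0745,.30],1.5588)
c=robot.read_camera("side"); cv2.imwrite("pics/s2.png",cv2.resize(c["image"][60:300,220:460,::-1],None,fx=2.5,fy=2.5))
E
```

```text
time: 4.65
tool_pos: [0.4823, -0.2178, 0.2991]
tool_rot: [-3.137, 0.0, 1.031]
contact_force: [0.0, 0.3, -5.5]
opening: 0.0222
grip_force: 59.7
time: 5.23
tool_pos: [0.4826, -0.2179, 0.2998]
tool_rot: [-3.139, -0.001, 1.563]
contact_force: [0.4, 0.1, -4.5]
opening: 0.0222
grip_force: 59.7
t 5.2333 rot [-0.0024 -0.0012  0.0038] trans [ 0.145   0.1307 -0.0002]
```

View pics/s2.png

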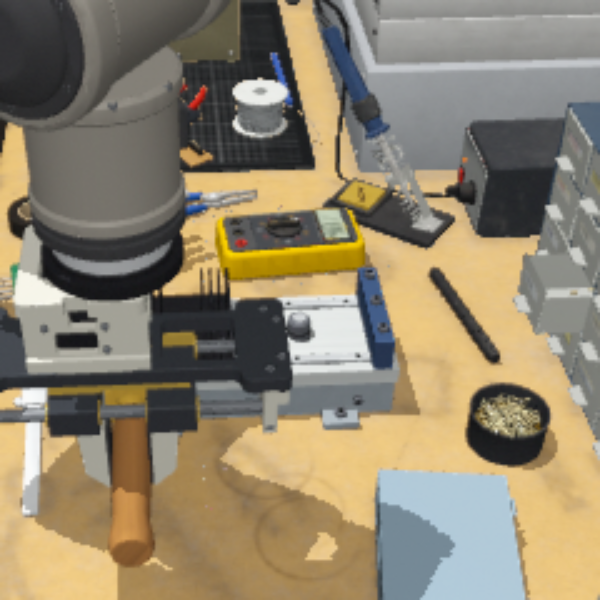

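Run:
```python
from h import *
f,cx,cy,P=C["side"]
for z in [.12,.1395,.16,.18]:
    q=P[:,:3].T@(np.array([.4826,-.299,z])-P[:,3]); print(z,cx+f*q[0]/q[2],cy+f*q[1]/q[2])
```

```text
0.12 272.0649983490461 290.35660369889524
0.1395 271.1749232917465 281.7323650418867
0.16 270.19883729001083 272.2747372163501
0.18 269.20404740643767 262.63588114555904
```

The mallet shows no sag: the handle end is at (272,281) and the prediction was (271,282). Next I move it over the dog.

```bash
python3 drive.py '[[[2.4, 2.2, 0], [0, 0, 0]], [[4.8, 4.4, 0], [0, 0, 0]], [[4.8, 4.4, 0], [0, 0, 0]], [[4.8, 4.4, 0], [0, 0, 0]], [[4.8, 4.4, 0], [0, 0, 0]], [[4.8, 4.4, 0], [0, 0, 0]], [[2.6, 2, 0], [0, 0, 0.004]], [[0, 0, 0], [0, 0, 0]]]'
python3 drive.py '[[[0, 0, 4], [0, 0, 0]], [[0, 0, 4], [0, 0, 0]], [[0, 0, 0], [0, 0, 0]]]'
python3 - <<'E'
from h import *
import cv2
from cell import robot
delta([.615,-.0745,.26],1.5588)
c=robot.read_camera("side"); cv2.imwrite("pics/s3.png",cv2.resize(c["image"][120:270,250:430,::-1],None,fx=4,fy=4,interpolation=cv2.INTER_CUBIC))
E
```

```text
time: 5.95
tool_pos: [0.6163, -0.0706, 0.3003]
tool_rot: [3.141, -0.001, 1.562]
contact_force: [-0.0, 0.0, -4.8]
opening: 0.0227
grip_force: 59.7
time: 6.2
tool_pos: [0.6131, -0.0738, 0.2567]
tool_rot: [-3.133, -0.002, 1.56]
contact_force: [-0.8, -0.1, -6.3]
opening: 0.0227
grip_force: 60.0
t 6.2 rot [-0.0086 -0.0015  0.0008] trans [-0.0007  0.0019 -0.0033]
```

View pics/s3.png

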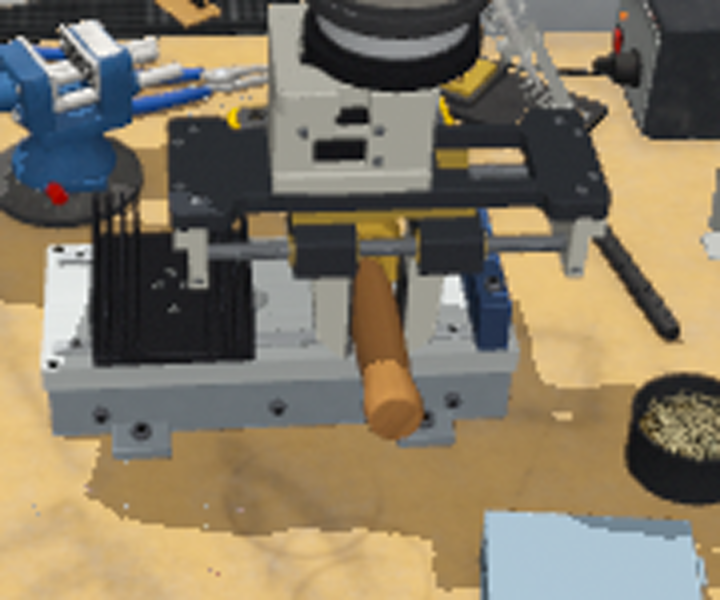

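To row units: 0.035 m is 7, -0.025 m is -5.

```bash
python3 drive.py '[[[0, 0.2, -5], [0, 0, 0]], [[0, 0, -5], [0, 0, 0]], [[0, 0, 0], [0, 0, 0]], [[0, 0, 7], [0, 0, 0]], [[0, 0, 7], [0, 0, 0]], [[0, 0, 0], [0, 0, 0]]]'
python3 drive.py '[[[0, 0, 0], [0, 0, 0]], [[0, 0, 0], [0, 0, 0]]]'
```

```text
time: 6.75
tool_pos: [0.6149, -0.0743, 0.2369]
tool_rot: [-3.139, -0.001, 1.558]
contact_force: [2.1, 1.8, 1.4]
opening: 0.0224
grip_force: 60.1
time: 6.92
tool_pos: [0.6157, -0.0739, 0.2417]
tool_rot: [-3.141, 0.0, 1.561]
contact_force: [-0.3, 0.2, -4.5]
opening: 0.0227
grip_force: 60.0
```

To row units: 0.035 m is 7, -0.03 m is -6.

```bash
python3 drive.py '[[[0, 0, -6], [0, 0, 0]], [[0, 0, -6], [0, 0, 0]], [[0, 0, 0], [0, 0, 0]], [[0, 0, 7], [0, 0, 0]], [[0, 0, 7], [0, 0, 0]], [[0, 0, 0], [0, 0, 0]], [[0, 0, 0], [0, 0, 0]]]'
python3 drive.py '[[[0, 0, 0.2], [0, 0, 0]], [[0, 0, 0], [0, 0, 0]]]'
```

```text
time: 7.5
tool_pos: [0.6158, -0.0738, 0.2311]
tool_rot: [-3.141, -0.0, 1.56]
contact_force: [0.2, 1.0, -3.3]
opening: 0.0227
grip_force: 59.8
time: 7.67
tool_pos: [0.6158, -0.0738, 0.2312]
tool_rot: [3.141, 0.001, 1.561]
contact_force: [-0.7, 0.8, -3.2]
opening: 0.0226
grip_force: 59.8
```

To row units: 0.027 m is 5.4, 0.026 m is 5.2.

```bash
python3 drive.py '[[[0, 0, -5], [0, 0, 0]], [[0, 0, -5], [0, 0, 0]], [[0, 0, 0], [0, 0, 0]], [[0, 0, 5.4], [0, 0, 0]], [[0, 0, 5.2], [0, 0, 0]], [[0, 0, 0], [0, 0, 0]], [[0, 0, 0], [0, 0, 0]]]'
python3 drive.py '[[[0, 0, -6], [0, 0, 0]], [[0, 0, -8], [0, 0, 0]], [[0, 0, 0], [0, 0, 0]], [[-4, 0, 0], [0, 0, 0]], [[-8, 0, 0], [0, 0, 0]], [[-8, 0, 0], [0, 0, 0]], [[-6, 0, 0], [0, 0, 0]], [[0, 0, 0], [0, 0, 0]]]'
python3 - <<'E'
from h import *
import cv2
from cell import robot
delta([.56,-.23,.30],1.5588)
c=robot.read_camera("side"); cv2.imwrite("pics/s4.png",cv2.resize(c["image"][120:270,250:430,::-1],None,fx=4,fy=4,interpolation=cv2.INTER_CUBIC))
E
```

```text
time: 8.25
tool_pos: [0.6162, -0.0738, 0.227]
tool_rot: [3.14, -0.0, 1.56]
contact_force: [2.1, 1.3, -1.0]
opening: 0.0226
grip_force: 59.9
time: 8.92
tool_pos: [0.6136, -0.2097, 0.2965]
tool_rot: [-3.141, 0.004, 1.556]
contact_force: [-0.0, 1.0, -4.2]
opening: 0.0224
grip_force: 60.0
t 8.9167 rot [-0.0001  0.0036 -0.0026] trans [-0.0209 -0.0533 -0.0035]
```

View pics/s4.png

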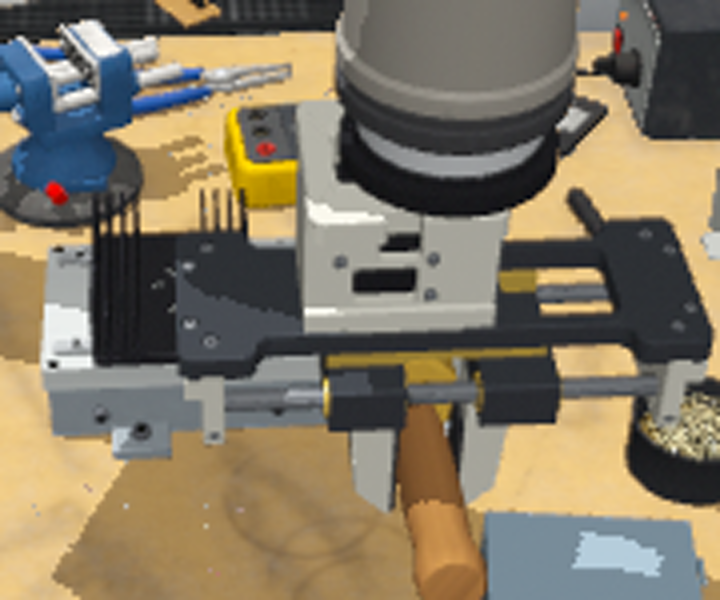

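To row units: -0.04 m is -8, -0.03 m is -6.

```bash
python3 drive.py '[[[0, -4, 0], [0, 0, 0]], [[-2, -8, 0], [0, 0, 0]], [[-2, -8, 0], [0, 0, 0]], [[-1, -6, 0], [0, 0, 0]], [[0, 0, 0], [0, 0, 0]], [[0, 0, 0], [0, 0, 0]]]'
python3 - <<'E'
from h import *
import cv2
from cell import robot
delta([.48,-.235,.1815],1.5588)
c=robot.read_camera("side"); cv2.imwrite("pics/s5.png",cv2.resize(c["image"][160:260,280:400,::-1],None,fx=6,fy=6,interpolation=cv2.INTER_CUBIC))
E
```

```text
time: 9.47
tool_pos: [0.4829, -0.2268, 0.2974]
tool_rot: [-3.141, -0.001, 1.56]
contact_force: [1.3, 0.1, -5.4]
opening: 0.0227
grip_force: 60.0
t 9.4667 rot [-0.0007 -0.0006  0.0011] trans [-0.0082 -0.0028  0.1159]
```

View pics/s5.png

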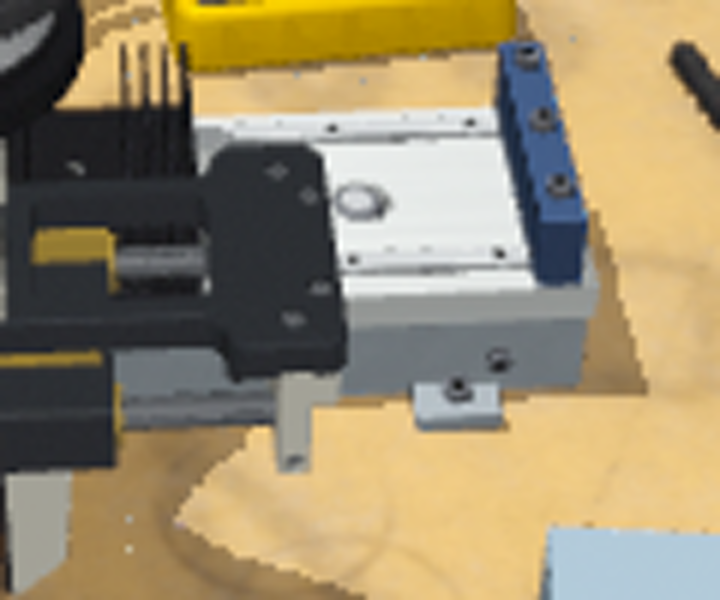

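The dog shows only as a ring at (360,202), with no side wall visible, so it looks flush. I'll check that numerically against the hole position and lower the mallet.

```bash
python3 -c "
from h import *
for z in (.048,.052): print(px('side',339.6,193.2,z,False))"
python3 drive.py '[[[-0.8, -0.2, 6], [0, 0, 0]], [[-0.8, -0.2, 6], [0, 0, 0]], [[0, 0, 6], [0, 0, 0]], [[0, 0, 3], [0, 0, 0]], [[0, 0, 0], [0, 0, 0]], [[0, 0, 0], [0, 0, 0]]]'
python3 drive.py '[[[0, 0, 1.2], [0, 0, 0]], [[0, 0, 0.8], [0, 0, 0]], [[0, 0, 0], [0, 0, 0]]]'
```

```text
[ 0.6161 -0.0016  0.048 ]
[ 0.6154 -0.0064  0.052 ]
time: 10.02
tool_pos: [0.483, -0.2346, 0.1918]
tool_rot: [-3.141, -0.001, 1.562]
contact_force: [-0.0, 2.2, -1.7]
opening: 0.0227
grip_force: 60.0
time: 10.27
tool_pos: [0.4831, -0.2363, 0.1835]
tool_rot: [3.138, 0.003, 1.562]
contact_force: [-0.2, -4.1, 4.0]
opening: 0.0229
grip_force: 60.0
```

Side-view triangulation puts the dog's top at or slightly below plate level, so it is flush. The mallet is touching the bench, so I release it.

```bash
python3 drive.py '[[[0, 0, 0], [0, 0, 0]], [[0, 0, 0], [0, 0, 0]], [[0, 0, 0], [0, 0, 0]], [[0, 0, 0], [0, 0, 0]], [[0, 0, 0], [0, 0, 0]], [[0, 0, 0], [0, 0, 0]]]' 0.09
python3 drive.py '[[[0, 0, -2], [0, 0, 0]], [[0, 0, -4], [0, 0, 0]], [[0, 0, -8], [0, 0, 0]], [[0, 0, -8], [0, 0, 0]], [[0, 0, -6], [0, 0, 0]], [[0, 0, 0], [0, 0, 0]]]' 0.05
python3 - <<'E'
from h import *
# sink: edges at its top
for u,v in [(58,430),(240,430),(62,283),(244,283)]: print(px("top",u,v,.086))
delta([.44,-.004,.33],-.012)
E
```

```text
time: 10.77
tool_pos: [0.4822, -0.2354, 0.1823]
tool_rot: [3.142, -0.0, 1.561]
contact_force: [0.4, -0.1, -0.2]
opening: 0.0578
grip_force: 0.0
time: 11.27
tool_pos: [0.4833, -0.2361, 0.3296]
tool_rot: [3.131, 0.007, 1.561]
contact_force: [1.5, -0.8, -0.4]
opening: 0.0499
grip_force: 0.0
[0.4811 0.0422 0.086 ]
[ 0.48   -0.0508  0.086 ]
[0.5562 0.04   0.086 ]
[ 0.5551 -0.0537  0.086 ]
t 11.2667 rot [ 0.0136 -0.0027  1.5729] trans [-0.0461 -0.2316 -0.0004]
```

```bash
python3 drive.py '[[[0, 0, 0], [0, 0, 0.073]], [[0, 0, 0], [0, 0, 0.125]], [[0, 0, 0], [0, 0, 0.125]], [[0, 0, 0], [0, 0, 0.125]], [[0, 0, 0], [0, 0, 0.125]], [[0, 0, 0], [0, 0, 0.125]], [[0, 0, 0], [0, 0, 0.125]], [[0, 0, 0], [0, 0, 0.125]]]'
python3 drive.py '[[[0, 0, 0], [0, 0, 0.125]], [[0, 0, 0], [0, 0, 0.125]], [[0, 0, 0], [0, 0, 0.125]], [[0, 0, 0], [0, 0, 0.125]], [[0, 0, 0], [0, 0, 0.125]], [[0, 0, 0], [0, 0, 0]], [[0, 0, 0], [0, 0, 0]]]'
python3 -c "
from h import *
delta([.44,-.004,.24],-.012)"
```

```text
time: 11.93
tool_pos: [0.482, -0.2354, 0.3225]
tool_rot: [-3.141, 0.0, 0.607]
contact_force: [0.4, -0.2, -0.1]
opening: 0.0501
grip_force: 0.0
time: 12.52
tool_pos: [0.482, -0.2354, 0.3225]
tool_rot: [-3.142, 0.0, -0.008]
contact_force: [0.2, 0.1, 0.2]
opening: 0.0499
grip_force: 0.0
t 12.5167 rot [-0.      0.0001  0.0036] trans [-0.0448 -0.2309  0.0825]
```

```bash
python3 drive.py '[[[-2, -6.2, 0], [0, 0, 0.004]], [[-2, -7.2, 0], [0, 0, 0]], [[-2, -7.2, 0], [0, 0, 0]], [[-2, -7.2, 0], [0, 0, 0]], [[-1, -7.2, 0], [0, 0, 0]], [[0, -7.2, 0], [0, 0, 0]], [[0, -4, 0], [0, 0, 0]], [[0, 0, 0], [0, 0, 0]]]'
python3 drive.py '[[[0, 0, 6], [0, 0, 0]], [[0, 0, 6], [0, 0, 0]], [[0, 0, 4.4], [0, 0, 0]], [[0, 0, 0], [0, 0, 0]], [[0, 0, 0], [0, 0, 0]]]'
python3 -c "
from h import *
delta([.468,-.004,.24],-.012)"
```

```text
time: 13.18
tool_pos: [0.4402, -0.0007, 0.3226]
tool_rot: [-3.141, 0.0, -0.008]
contact_force: [-0.8, 0.1, -1.2]
opening: 0.0498
grip_force: 0.0
time: 13.6
tool_pos: [0.4407, -0.0043, 0.24]
tool_rot: [-3.141, 0.002, -0.015]
contact_force: [0.3, 0.6, -0.8]
opening: 0.0501
grip_force: 0.0
t 13.6 rot [-0.0002  0.0023 -0.0026] trans [ 0.0273 -0.0007 -0.    ]
```

```bash
python3 drive.py '[[[2, 0, 0], [0, 0, 0]], [[2, 0, 0], [0, 0, 0]], [[2, 0, 0], [0, 0, 0]], [[2.4, 0, 0], [0, 0, 0]], [[2.8, 0, 0], [0, 0, 0]], [[2.8, 0, 0], [0, 0, 0]], [[2.8, 0, 0], [0, 0, 0]], [[2.8, 0, 0], [0, 0, 0]]]'
python3 drive.py '[[[2.8, 0, 0], [0, 0, 0]], [[2, 0, 0], [0, 0, 0]], [[1, 0, 0], [0, 0, 0]], [[0, 0, 0], [0, 0, 0]], [[0, 0, 0], [0, 0, 0]]]'
```

```text
time: 14.27
tool_pos: [0.5396, -0.0059, 0.2422]
tool_rot: [3.141, -0.001, -0.015]
contact_force: [-1.5, 0.9, -1.5]
opening: 0.0501
grip_force: 0.7
time: 14.68
tool_pos: [0.5679, -0.0061, 0.2414]
tool_rot: [3.141, -0.002, -0.016]
contact_force: [0.0, 0.7, 0.2]
opening: 0.0501
grip_force: 0.0
```

```bash
for i in 1 2 3; do python3 -c "print()"; done; python3 drive.py '[[[0.6, 0, 0], [0, 0, 0]], [[0.6, 0, 0], [0, 0, 0]], [[0, 0, 0], [0, 0, 0]]]'
```

```text
time: 14.93
tool_pos: [0.5737, -0.006, 0.2406]
tool_rot: [3.141, 0.0, -0.016]
contact_force: [-1.6, -0.3, 0.7]
opening: 0.05
grip_force: 0.7
```

To row units: 0.002 m is 0.4.

```bash
python3 drive.py '[[[0.4, 0, 0], [0, 0, 0]], [[0.4, 0, 0], [0, 0, 0]], [[0, 0, 0], [0, 0, 0]]]'; python3 drive.py '[[[0.4, 0, 0], [0, 0, 0]], [[0.4, 0, 0], [0, 0, 0]], [[0, 0, 0], [0, 0, 0]]]'; python3 drive.py '[[[0.4, 0, 0], [0, 0, 0]], [[0, 0, 0], [0, 0, 0]]]'
```

```text
time: 15.18
tool_pos: [0.5777, -0.006, 0.2403]
tool_rot: [3.142, 0.001, -0.016]
contact_force: [-4.3, 0.3, 4.7]
opening: 0.0504
grip_force: 2.3
time: 15.43
tool_pos: [0.5792, -0.006, 0.2402]
tool_rot: [-3.142, 0.01, -0.015]
contact_force: [-18.7, -0.4, 14.2]
opening: 0.05
grip_force: 9.5
time: 15.6
tool_pos: [0.58, -0.0061, 0.2402]
tool_rot: [-3.142, 0.014, -0.015]
contact_force: [-25.8, -1.9, 20.0]
opening: 0.0499
grip_force: 13.2
```

Force builds at x = 0.580, where contact with the fence was predicted. Now I back off, lift and check.

To row units: -0.04 m is -8, -0.03 m is -6.

```bash
python3 drive.py '[[[-0.8, 0, 0], [0, 0, 0]], [[-2, 0, 0], [0, 0, 0]], [[-6, 0, 0], [0, 0, 0]], [[-8, 0, 0], [0, 0, 0]], [[-6, 0, -6], [0, 0, 0]], [[-4, 0, -8], [0, 0, 0]], [[0, 0, -6], [0, 0, 0]], [[0, 0, 0], [0, 0, 0]]]'
python3 - <<'E'
import cv2
from cell import robot
c=robot.read_camera("side"); cv2.imwrite("pics/s6.png",cv2.resize(c["image"][140:320,200:420,::-1],None,fx=3.3,fy=3.3,interpolation=cv2.INTER_CUBIC))
E
```

```text
time: 16.27
tool_pos: [0.4527, -0.0042, 0.3427]
tool_rot: [3.14, -0.012, -0.016]
contact_force: [1.3, -0.5, 0.7]
opening: 0.05
grip_force: 0.0
```

View pics/s6.png

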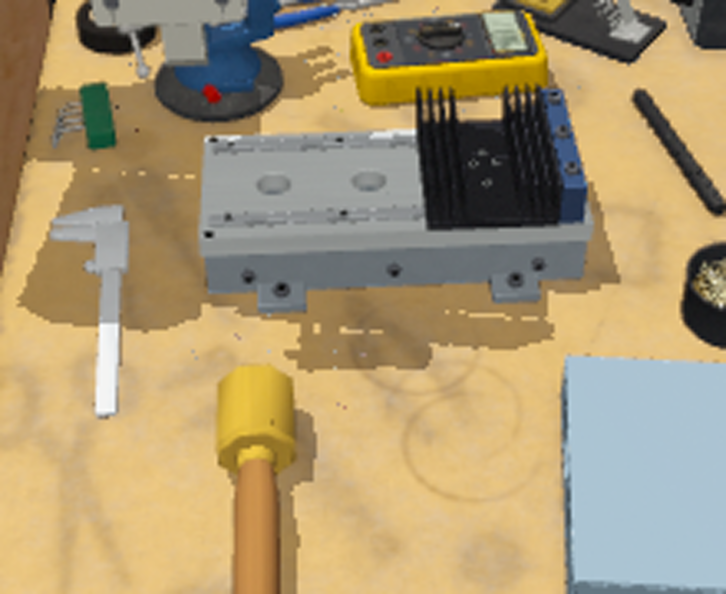

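The heat sink sits square against the blue fence (edge at about (560,190)), and the mallet lies flat on the bench with its head near (255,415). The multimeter and calliper look unmoved, and the part of the tin that shows is where it was. I'll let things settle briefly and hand in.

```bash
python3 drive.py '[[[0, 0, 0], [0, 0, 0]], [[0, 0, 0], [0, 0, 0]], [[0, 0, 0], [0, 0, 0]]]'; python3 -c "
from cell import robot
print(robot.hand_in())"
```

```text
time: 16.57
tool_pos: [0.4517, -0.004, 0.3358]
tool_rot: [-3.141, 0.002, -0.016]
contact_force: [0.9, 0.4, 0.4]
opening: 0.05
grip_force: 0.0
the job is handed in; nothing more can be done
None
```

The job is handed in after 16.6 s: the dog was knocked flush in three mallet blows, the heat sink sits square against the fence, and the mallet lies on the bench; the hand-in call returned no verdict, so this rests on the camera views and force readings.

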